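# Dress the flask display in the tasting room

## Robot

A 6-joint arm with a two-finger parallel gripper is mounted at the origin on the work surface. World frame = base frame: x ahead of the robot, y to its left, z up, the work surface at z = 0. Lengths are in mm, angles in rad, forces in N, time in s.
With the tool pointing down it reaches from about 275 to 825 mm from the base axis. Payload 5.2 kg.
Tool frame: the origin (TCP) lies at the very end of the fingers, on their centre line; the grasp point (between the pads) lies 19 mm behind it; z points along the fingers, y is the direction in which the jaws open and shut (so a half turn about z gives the same grasp; the last joint's range is limited). The gripper opens to 93 mm and grips with 3 to 60 N. Pads are 15 mm wide; open, the fingers measure 128 mm over their backs; the gripper's body (75 mm by 188 mm) begins 65 mm behind the grasp point.
Start: joints at [-1.358, 0.259, 1.535, -0, 1.348, -0.203], TCP at [222.178, -503.132, 218.653] pointing down, gripper open.
Joint ranges: [-3.14, 3.14], [-0.91, 2.08], [0.19, 2.58], [-1.22, 4.36], [0.22, 2.71], [-3.12, 3.12]. Speed limits (rad/s): [2.57, 2.57, 3.14, 3.14, 3.14, 3.14].

## Interface

Orientations are given as [roll, pitch, yaw] about the fixed x, y, z axes, in that order (R = Rz(yaw) Ry(pitch) Rx(roll)).
In Python, from bench import robot gives the robot as it stands. The module is installed in compiled form; this text tells all that it offers. Calls block until the motion is done:
- robot.move_ptp(position, orientation): joint-space move of the TCP to a pose.
- robot.move_linear(position, ori=None, speed=150, f_stop=None): straight line of the TCP; ori=None keeps the orientation; speed is the mean speed in mm/s. With f_stop (N) it stops when the force on the tool has changed by that much, and returns True; else False.
- robot.move_j(angles): joint-space move.
- robot.move_gripper(opening): opening from 0.0 (shut) to 1.0 (fully open); the grip force is fixed at half the most; returns when the fingers have stopped.
- robot.sleep(seconds).
- robot.inverse_kinematics(position, orientation): joint angles nearest the present ones, or None.
- robot.get_image(name): name is "scene" or "top" or "wrist"; returns a dict with "img" (400x640x3 uint8, blue, green, red), "fovy" (degrees; the focal length in pixels is half the picture's height over the tangent of half this angle, whatever the lens; pixels are square), "cx", "cy" (the principal point, pixels), "eye" and "orientation" of the camera in the world. Camera axes: x right, y down, z forward; pixel columns grow to the right and rows downward; lengths in mm; the calibration is good to about 2 mm. A picture is of the moment at which its call begins. There is no depth.
A pose or a line that the arm cannot do raises robot.MotionError and nothing moves.
- robot.hand_in(): hands the job in, once; it reports no verdict.
Readings, each from a call of its own:
- robot.current_t(): time.
- robot.current_qpos(): joint angles.
- robot.current_joint_vel(): joint speeds.
- robot.current_joint_efforts(): joint torques, N m.
- robot.current_tcp_pos(): TCP position.
- robot.current_eef_rot(): TCP orientation.
- robot.current_contact_force(): force on the tool from outside, world axes, zero at the start.
- robot.current_ft_torque(): the same for the moment, N m.
- robot.current_gripper_width(): opening from 0.0 (shut) to 1.0 (fully open).
Only numpy, scipy, OpenCV 4.12 (cv2) and the standard library are available. Lean on these libraries where they do the work, as an engineer would, in place of code of your own. Each camera call takes 0.05 s, during which the arm holds its last target.

## Task

Dress the counter display: stand the large black flask on the low white riser, the medium-sized red flask on the middle green riser and the small ochre flask on the tall blue riser, each upright and centred, so that the three tops come level. Set the flasks down gently, never dropping them or knocking them over, and leave the cups and the lidded jar where they stand.

Things in the scene. Friction and masses are not known exactly. Their poses are not given: they have to be found in the camera images.
- flask_large_mid (a point): the large flask: loose, stoppered, glazed black, upright, 140 mm tall over all. From the foot: a round belly 68 mm across at its widest and 98 mm high, then a straight round neck 28 mm in diameter and 34 mm long (the place to grip it), then a cork 22 mm in diameter and 8 mm high. The flat foot is about 48 mm across. This point is on its axis, half-way up (70 mm above the foot and below the cork's top); z is its upright axis
- flask_medium_mid (a point): the medium-sized flask: loose, stoppered, glazed dark red, upright, 120 mm tall over all. From the foot: a round belly 62 mm across at its widest and 78 mm high, then a straight round neck 28 mm in diameter and 34 mm long (the place to grip it), then a cork 22 mm in diameter and 8 mm high. The flat foot is about 43 mm across. This point is on its axis, half-way up (60 mm above the foot and below the cork's top); z is its upright axis
- flask_small_mid (a point): the small flask: loose, stoppered, glazed ochre yellow, upright, 100 mm tall over all. From the foot: a round belly 56 mm across at its widest and 58 mm high, then a straight round neck 28 mm in diameter and 34 mm long (the place to grip it), then a cork 22 mm in diameter and 8 mm high. The flat foot is about 39 mm across. This point is on its axis, half-way up (50 mm above the foot and below the cork's top); z is its upright axis
- riser_low_top (a point): the low display riser: a fixed white round plinth, 90 mm in diameter, 20 mm high, flat on top. This point is the centre of its top face; z up
- riser_middle_top (a point): the middle display riser: a fixed green round plinth, 90 mm in diameter, 40 mm high, flat on top. This point is the centre of its top face; z up
- riser_tall_top (a point): the tall display riser: a fixed blue round plinth, 90 mm in diameter, 60 mm high, flat on top. This point is the centre of its top face; z up
- cup_black: black tasting cup, empty and open, 58 mm across the rim, 42 mm high; a light, loose bystander that is to be left alone. Origin at the centre of its underside
- cup_red: dark red tasting cup, empty and open, 58 mm across the rim, 42 mm high; a light, loose bystander that is to be left alone. Origin at the centre of its underside
- cup_white: white tasting cup, empty and open, 58 mm across the rim, 42 mm high; a light, loose bystander that is to be left alone. Origin at the centre of its underside
- jar: squat, straight-sided ochre jar with a flat dark wooden lid, 69 mm across, 70 mm high; a loose bystander that is to be left alone. Origin at the centre of its underside. The ten things listed here stand mixed on the front part of the counter, centres at least 120 mm apart; the fixed basket, glass dispenser, glasses, cartons and spare flasks on a board stand along the counter's back and side edges, at least 120 mm from the centres of the listed things and at most 230 mm high
There are look-alikes about, which are no part of the job. Leave any pink look-alike of the part that bears riser_tall_top alone.

How it is judged (in metres and radians):
At the end, for the whole second after the job is handed in: Each flask stands on its own riser (large on low, medium on middle, small on tall), its axis within 15 mm of the riser's centre, its foot within 5 mm of the riser's top, tilted less than 0.1 rad, released and at rest (horizontal distance between flask_large_mid and riser_low_top below 0.015 m and z of flask_large_mid in the frame of riser_low_top between 0.065 and 0.075 m and angle between each of flask_large_mid, flask_medium_mid, flask_small_mid's own z axis and vertical below 0.1 rad and linear speed of each of flask_large, flask_medium, flask_small below 0.02 m/s and angular speed of each of flask_large, flask_medium, flask_small below 0.2 rad/s and horizontal distance between flask_medium_mid and riser_middle_top below 0.015 m and z of flask_medium_mid in the frame of riser_middle_top between 0.055 and 0.065 m and horizontal distance between flask_small_mid and riser_tall_top below 0.015 m and z of flask_small_mid in the frame of riser_tall_top between 0.045 and 0.055 m); the robot touches nothing.
It fails at once if a flask moves faster than 0.5 m/s out of the fingers (dropped from more than about 13 mm, or knocked over) ((contact force between flask_large and the fingers below 0.05 N and linear speed of flask_large above 0.5 m/s) or (contact force between flask_medium and the fingers below 0.05 N and linear speed of flask_medium above 0.5 m/s) or (contact force between flask_small and the fingers below 0.05 N and linear speed of flask_small above 0.5 m/s)).
It fails at once if a cup or the jar is moved more than 20 mm (distance of any of cup_black, cup_red, cup_white, jar from where it was at the start of the episode above 0.02 m).
It also fails if it takes over 96 s, if anything falls off the work surface, if the arm or the gripper's body presses on something with over 40 N, if the wrist force passes 120 N, or if a joint passes its speed limit or range.

## Working session

There is one attempt and no reset: what is moved stays moved. The work goes in short steps, each a Python script; the robot and the scene stay as the last script left them, time stands still between calls to the robot, and variables do not carry over. Pictures are saved under pics/ and viewed, and the job is handed in when it is done.

```bash
mkdir -p pics; python3 - <<'E'
from bench import robot
import cv2
for n in ["scene","top","wrist"]:
    d=robot.get_image(n); cv2.imwrite(f"pics/{n}0.png",d["img"])
    print(n,d["fovy"],d["cx"],d["cy"],d["eye"],d["orientation"],[k for k in d])
print(robot.current_t(),robot.current_eef_rot())
E
```

```text
scene 56.849538913412104 325.41001932903026 208.2990208582717 [1203.44500845  457.74286541  683.33349127] [-2.21064504  0.00282966  2.0582731 ] ['img', 'fovy', 'cx', 'cy', 'eye', 'orientation']
top 50.52585759635063 319.20327170144293 202.9223801788416 [ 301.01301219   59.63020885 1568.51651359] [-3.01728461e+00 -2.74022564e-03 -1.57215237e+00] ['img', 'fovy', 'cx', 'cy', 'eye', 'orientation']
wrist 65.27783717720342 318.466099259757 190.9264956366109 [ 285.85272905 -475.52555229  383.83801854] [ 2.88642951e+00  4.98985156e-04 -1.15555640e+00] ['img', 'fovy', 'cx', 'cy', 'eye', 'orientation']
0.15 [-3.14026907e+00 -2.20834060e-04  4.15805142e-01]
```

View pics/scene0.png

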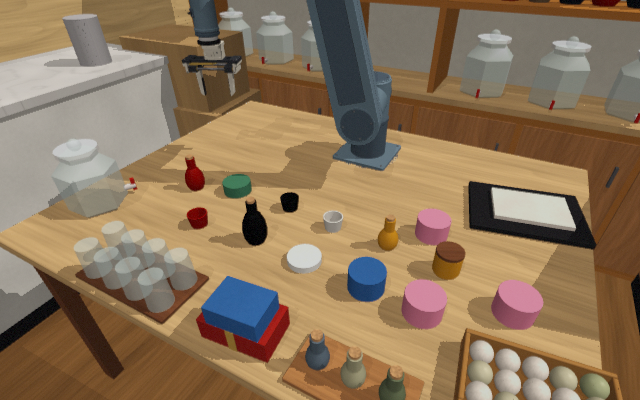

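View pics/top0.png

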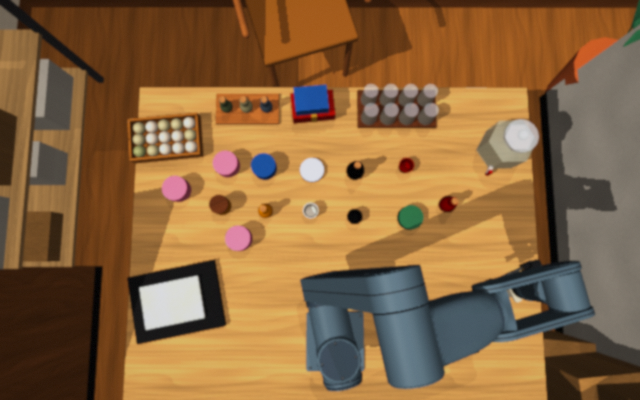

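View pics/wrist0.png

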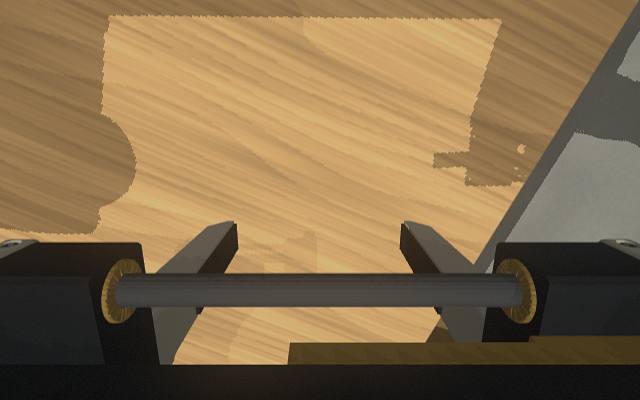

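The scene view shows the flasks: black (255,225), red (195,175) and ochre (388,235). The risers are white (304,258), green (237,186) and blue (367,278).

Things that could be mistaken for them:
- **Scene view:** pink plinths (433,226), (424,303) and (517,304); ochre jar (448,260); black cup (290,202); red cup (198,218); white cup (333,222); and the spare flasks on the board, (317,350), (353,368) and (393,385).
- **Blue box:** the blue carton (240,305) could pass for the blue riser.

By description I choose the stoppered flasks and the plain white, green and blue plinths. I'll check this in one close crop of the top view and measure from it.

```bash
cat > h.py <<'E'
import numpy as np, cv2
from bench import robot
from scipy.spatial.transform import Rotation as R
def ray(d,u,v):
    f=200/np.tan(np.radians(d["fovy"]/2))
    c=np.array([(u-d["cx"])/f,(v-d["cy"])/f,1.])
    return np.array(d["eye"]),R.from_euler('xyz',d["orientation"]).as_matrix()@c
def onz(d,u,v,z):
    e,r=ray(d,u,v); return e+r*(z-e[2])/r[2]
def proj(d,p):
    f=200/np.tan(np.radians(d["fovy"]/2))
    c=R.from_euler('xyz',d["orientation"]).as_matrix().T@(np.array(p)-np.array(d["eye"]))
    return c[0]/c[2]*f+d["cx"],c[1]/c[2]*f+d["cy"]
def tri(a,b):
    (e1,r1),(e2,r2)=a,b
    s=np.linalg.lstsq(np.stack([r1,-r2],1),e2-e1,rcond=None)[0]
    p,q=e1+s[0]*r1,e2+s[1]*r2
    return (p+q)/2,np.linalg.norm(p-q)
E
python3 - <<'E'
from h import *
d=robot.get_image("top"); s=robot.get_image("scene")
im=d["img"]
hsv=cv2.cvtColor(im,cv2.COLOR_BGR2HSV)
cv2.imwrite("pics/topcrop.png",cv2.resize(im[140:260,160:480],None,fx=2.5,fy=2.5,interpolation=cv2.INTER_CUBIC))
cv2.imwrite("pics/scenecrop.png",cv2.resize(s["img"][140:340,150:480],None,fx=2.4,fy=2.4,interpolation=cv2.INTER_CUBIC))
def cen(mask):
    n,l,st,c=cv2.connectedComponentsWithStats(mask)
    return [(st[i].tolist(),c[i].round(1).tolist()) for i in range(1,n) if st[i][4]>25 and 140<c[i][1]<260 and 160<c[i][0]<480]
M={"blue":((100,120,40),(125,255,255)),"green":((60,80,30),(90,255,255)),"white":((0,0,150),(180,60,255))}
for k,z in(("blue",60),("green",40),("white",20)):
    for st,c in cen(cv2.inRange(hsv,*M[k])): print(k,st,c,onz(d,*c,z).round(1))
for n,(u,v,z) in {"black":(357,167,136),"red":(453,201.5,116),"ochre":(265.5,207,96)}.items(): print(n,onz(d,u,v,z).round(1))
E
```

```text
blue [252, 154, 24, 24, 453] [263.4, 165.7] [625.7 257.4  60. ]
green [399, 206, 24, 23, 412] [410.1, 216.9] [ 440.6 -274.    40. ]
white [158, 131, 12, 23, 171] [163.6, 142.4] [723.5 637.6  20. ]
white [171, 131, 12, 22, 168] [176.6, 141.4] [727.3 589.1  20. ]
white [185, 141, 10, 10, 79] [189.6, 146.0] [709.6 539.8  20. ]
white [300, 158, 24, 24, 470] [311.6, 169.4] [620.2  83.2  20. ]
white [303, 203, 15, 15, 151] [310.9, 210.3] [467.2  85.7  20. ]
black [604.5 -74.9 136. ]
red [ 487.  -407.3  116. ]
ochre [470.8 243.1  96. ]
```

View pics/topcrop.png

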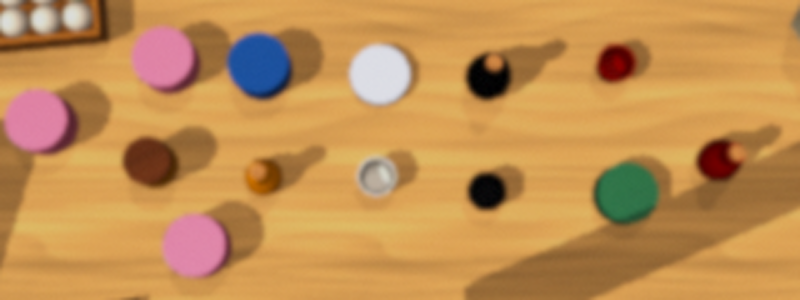

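View pics/scenecrop.png

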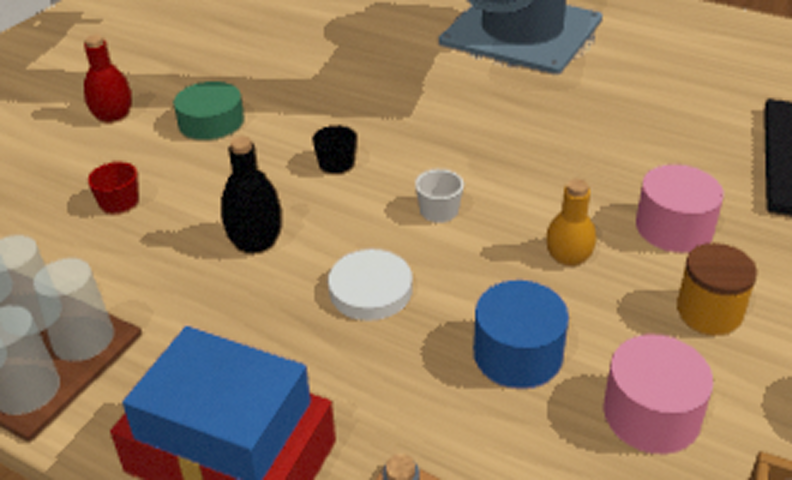

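The crops confirm the choice: each flask has a cork and a neck, and the blue, white and green plinths stand apart from the carton and the pink ones. Next I hover over the red flask and the green riser to refine with the wrist camera.

```bash
python3 - <<'E'
from h import *
O=[np.pi,0,0]
for i,(p) in enumerate([(430,-390,270),(400,-285,270)]):
    robot.move_ptp(list(p),O); 
    d=robot.get_image("wrist"); cv2.imwrite(f"pics/w1_{i}.png",d["img"]); np.save(f"w1_{i}.npy",d,allow_pickle=True)
    print(robot.current_t(),d["eye"],d["orientation"],robot.current_qpos())
    print(proj(d,(487,-407,116)),proj(d,(440.6,-274,40)))
E
```

```text
1.2583 [ 499.22499397 -391.02387816  435.47830525] [ 2.88569915e+00 -1.10750107e-03 -1.57062405e+00] [-9.30335094e-01  2.86496455e-01  1.37354918e+00 -6.17529518e-04
  1.48230476e+00  6.40944471e-01]
(np.float64(334.0901140780036), np.float64(121.87158653966983)) (np.float64(226.13928646714254), np.float64(156.83985063443453))
1.825 [ 468.89347186 -286.08088231  436.29862096] [ 2.88708773e+00 -2.26676847e-03 -1.57211698e+00] [-8.48465369e-01  1.20158517e-01  1.58123498e+00 -3.89604998e-04
  1.43904157e+00  7.23645984e-01]
(np.float64(441.2363949730733), np.float64(90.4094998728559)) (np.float64(308.120704988718), np.float64(133.0754406530283))
```

View pics/w1_0.png

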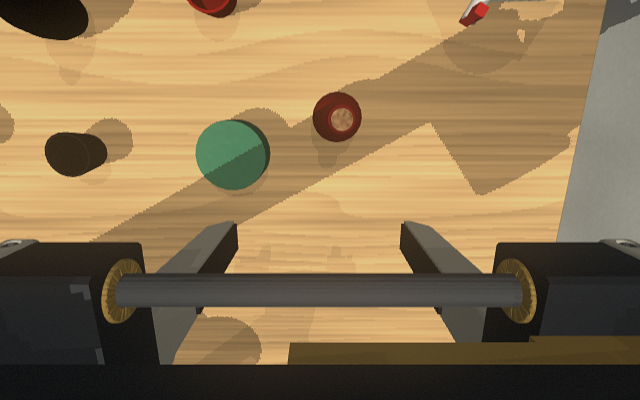

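View pics/w1_1.png

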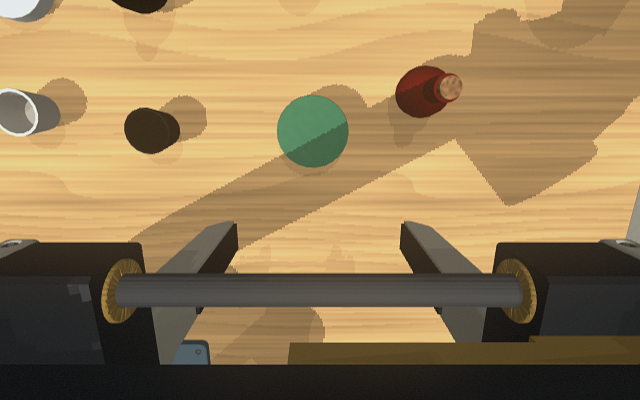

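Wrist pictures: image 0 has the red flask's cork at (342,119), image 1 has it at (451,87), and the green riser's top is at (233,155) and (313,131).

```bash
python3 - <<'E'
from h import *
D=[np.load(f"w1_{i}.npy",allow_pickle=True).item() for i in (0,1)]
cork=[(342,119.5),(451,87)]
for d,c in zip(D,cork):
    print("red",onz(d,*c,120).round(1))
    hsv=cv2.cvtColor(d["img"],cv2.COLOR_BGR2HSV); m=cv2.inRange(hsv,(65,80,60),(90,255,255))
    n,l,st,ce=cv2.connectedComponentsWithStats(m); i=1+np.argmax(st[1:,4]); print("green",st[i],ce[i].round(1),onz(d,*ce[i],40).round(1))
print(tri(ray(D[0],*cork[0]),ray(D[1],*cork[1])))
O=[np.pi,0,0]
for i,p in enumerate([(530,-75,290),(560,80,280),(410,235,270),(560,255,270)]):
    robot.move_ptp(list(p),O); 
    d=robot.get_image("wrist"); cv2.imwrite(f"pics/w2_{i}.png",d["img"]); np.save(f"w2_{i}.npy",d,allow_pickle=True)
    print(robot.current_t())
a=np.hstack([cv2.imread(f"pics/w2_{i}.png")[:240,:] for i in(0,1)]);b=np.hstack([cv2.imread(f"pics/w2_{i}.png")[:240,:] for i in(2,3)])
cv2.imwrite("pics/w2.png",cv2.resize(np.vstack([a,b]),(800,300),interpolation=cv2.INTER_AREA))
E
```

```text
red [ 489.4 -414.6  120. ]
green [ 196  121   66   55 2035] [224.3 144.6] [ 456.1 -272.8   40. ]
red [ 489.9 -414.6  120. ]
green [ 277   96   69   60 2368] [307.5 121.6] [ 454.6 -273.3   40. ]
(array([ 489.65908995, -414.46716917,  120.49850091]), np.float64(0.42929456140587624))
2.85
3.575
4.4917
5.2
```

View pics/w2_0.png

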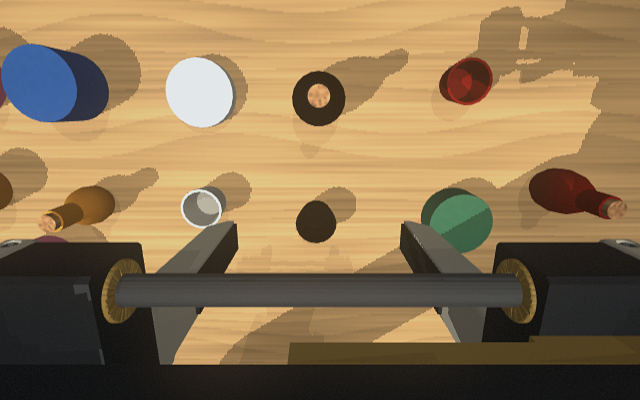

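View pics/w2_1.png

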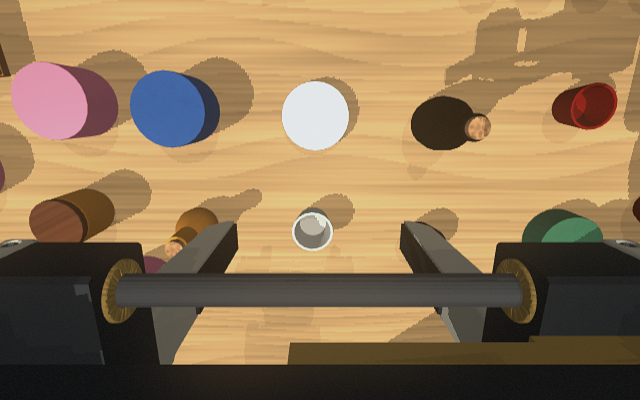

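View pics/w2_2.png

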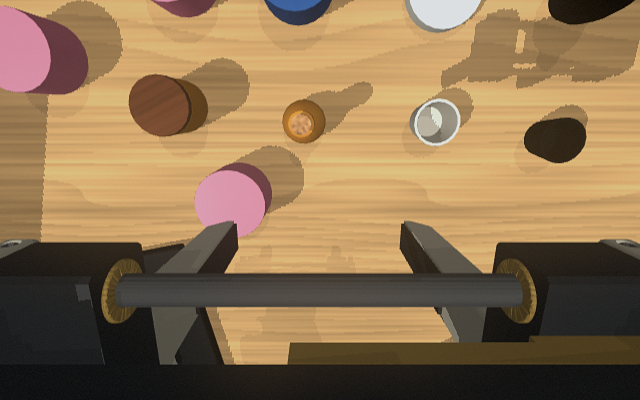

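View pics/w2_3.png

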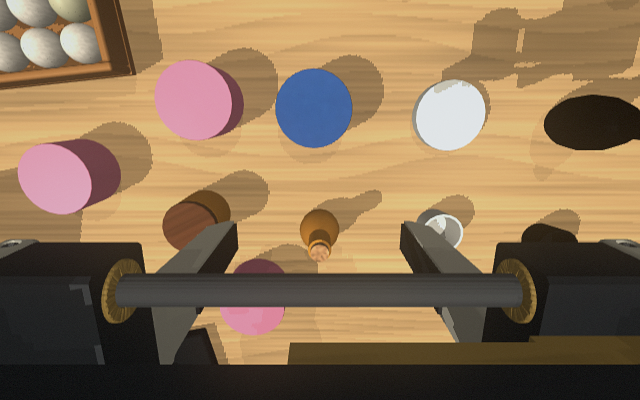

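The wrist pictures show:
- **Black cork:** (319,96) and (479,127).
- **White riser top:** (200,92) and (315,116).
- **Blue riser top:** (314,108) and (167,109).
- **Ochre cork:** (300,122) and (319,251).
- **Green riser:** its first mask was cut by a shadow, so I'll measure it again with a wider mask.

```bash
python3 - <<'E'
from h import *
L=lambda n:np.load(n+".npy",allow_pickle=True).item()
W=[L(f"w2_{i}") for i in range(4)];G=[L("w1_0"),L("w1_1")]
for n,A,z in [("black",[(W[0],319,96),(W[1],479,127)],140),("ochre",[(W[2],300,122),(W[3],319,251)],100),
 ("blue",[(W[3],314,108),(W[1],167.5,109)],60),("white",[(W[0],200,92),(W[1],315.5,116)],20),("green",[(G[0],231.5,155),(G[1],313,131)],40)]:
    print(n,[onz(d,u,v,z).round(1) for d,u,v in A],tri(*[ray(*a) for a in A]))
for n,d,lo,hi,z in [("green",G[0],(55,60,25),(95,255,255),40),("green",G[1],(55,60,25),(95,255,255),40),("blue",W[3],(100,100,110),(125,255,255),60),("white",W[1],(0,0,190),(180,40,255),20),("white",W[0],(0,0,190),(180,40,255),20)]:
    m=cv2.inRange(cv2.cvtColor(d["img"],cv2.COLOR_BGR2HSV),lo,hi); m[225:]=0
    c=max(cv2.findContours(m,0,2)[0],key=cv2.contourArea); e=cv2.fitEllipse(cv2.convexHull(c)); print(n,np.round(e[0],1),np.round(e[1],1),onz(d,*e[0],z).round(1))
E
```

```text
black [array([612.1, -78. , 140. ]), array([613.2, -77. , 140. ])] (array([612.65035168, -78.09879738, 137.71313458]), np.float64(0.9287144480848628))
ochre [array([468.5, 252.3, 100. ]), array([469.1, 252.4, 100. ])] (array([468.43109692, 252.39902909,  98.68151659]), np.float64(0.07405207194317309))
blue [array([630.6, 257.9,  60. ]), array([630.4, 257.5,  60. ])] (array([630.48026678, 257.87316986,  59.13520404]), np.float64(0.144212367957551))
white [array([622.1,  79.9,  20. ]), array([621.3,  81.1,  20. ])] (array([621.74597184,  80.99141293,  17.14605228]), np.float64(0.9909654619637962))
green [array([ 442.9, -281. ,   40. ]), array([ 443.1, -280.1,   40. ])] (array([ 442.75382313, -280.13617517,   37.16004812]), np.float64(0.43231113491561063))
green [230.3 154.6] [66.9 71.3] [ 443.5 -279.6   40. ]
green [312.2 130.9] [70.4 71.1] [ 443.3 -279.1   40. ]
blue [313.4 107.8] [76.1 78.1] [630.8 258.6  60. ]
white [314.8 115.3] [66.8 69. ] [622.2  82.   20. ]
white [198.6  91.9] [64.6 72. ] [622.2  81.7  20. ]
```

```bash
cat >> h.py <<'E'
O=[np.pi,0,0]
def pick(x,y,g):   # g: TCP height above foot when gripping
    robot.move_ptp([x,y,g+110],O)
    robot.move_gripper(1.0)
    robot.move_linear([x,y,g],speed=100)
    robot.move_gripper(0.0)
    print("picked t",robot.current_t(),"width mm",93*robot.current_gripper_width())
    robot.move_linear([x,y,g+30],speed=60)
    print("w",93*robot.current_gripper_width(),"F",np.round(robot.current_contact_force(),1))
E
python3 - <<'E'
from h import *
pick(468.8,252.4,62)
d=robot.get_image("wrist");s=robot.get_image("scene")
cv2.imwrite("pics/p1.png",np.hstack([d["img"][150:350,150:500],s["img"][150:350,250:600]]))
E
```

```text
picked t 8.3 width mm 27.212783894003472
w 27.71717748880652 F [-0.4 -0.  -2.2]
```

View pics/p1.png

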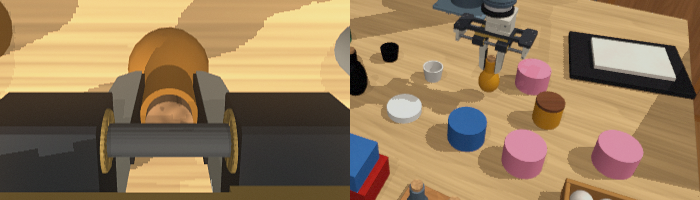

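The ochre flask is held upright between the pads (wrist crop (170,80), scene crop (490,78)). I'll place it on the blue riser.

```bash
cat >> h.py <<'E'
def place(x,y,g,top,safe=130):
    p=robot.current_tcp_pos()
    z=max(top+g+50,safe+g)
    robot.move_linear([p[0],p[1],z],speed=150)
    robot.move_linear([x,y,z],speed=150)
    robot.move_linear([x,y,top+g+6],speed=80)
    robot.sleep(.3)
    hit=robot.move_linear([x,y,top+g-4],speed=12,f_stop=3)
    print("hit",hit,np.round(robot.current_tcp_pos(),1),"F",np.round(robot.current_contact_force(),1))
    robot.sleep(.2)
def release():
    p=robot.current_tcp_pos()
    robot.move_gripper(0.8); robot.sleep(.2)
    robot.move_linear([p[0],p[1],p[2]+100],speed=120)
    print("t",robot.current_t())
E
python3 - <<'E'
from h import *
place(630.6,258.2,62,60)
d=robot.get_image("wrist");s=robot.get_image("scene")
cv2.imwrite("pics/p2.png",np.hstack([d["img"][150:350,150:500],s["img"][150:350,250:600]]))
E
```

```text
hit True [630.6 258.3 121.9] F [-1.1 -0.   5.9]
```

View pics/p2.png

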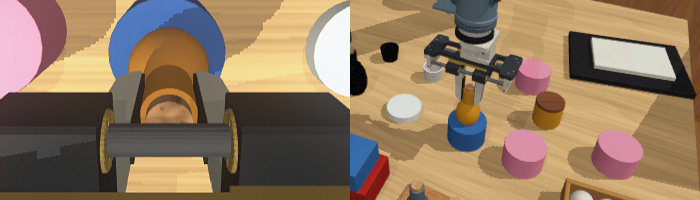

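The ochre flask rests on the blue riser, with contact at 121.9 mm against 122 expected. I'll release it, then pick and place the black flask.

```bash
python3 - <<'E'
from h import *
release()
s=robot.get_image("scene")
cv2.imwrite("pics/p3.png",cv2.resize(s["img"][150:350,200:500],None,fx=2,fy=2))
robot.move_linear([612.6,-77.7,235],speed=250)
pick(612.6,-77.7,102)
d=robot.get_image("wrist");s=robot.get_image("scene")
cv2.imwrite("pics/p4.png",np.hstack([d["img"][150:350,150:500],s["img"][100:300,150:500]]))
E
```

```text
t 15.3083
picked t 19.9417 width mm 27.16736496702671
w 27.455650873669036 F [-0.3  0.1 -4. ]
```

View pics/p3.png

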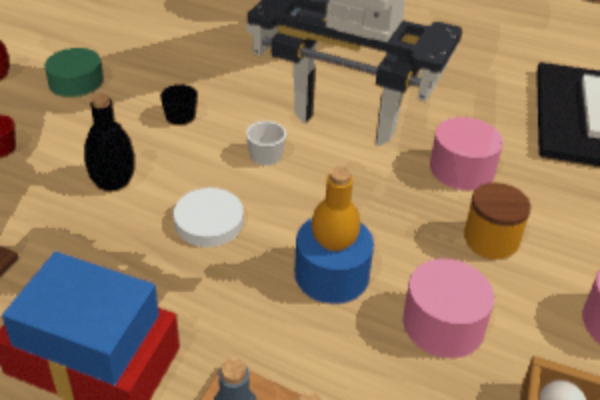

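View pics/p4.png

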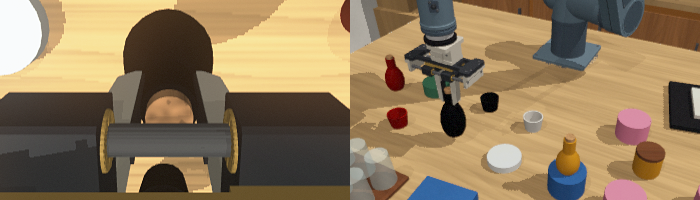

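The ochre flask stands upright on the blue riser (335,215), and the black flask is held upright (scene crop (453,118)).

```bash
python3 - <<'E'
from h import *
place(622,81.3,102,20,safe=70)
d=robot.get_image("wrist");s=robot.get_image("scene")
cv2.imwrite("pics/p5.png",np.hstack([d["img"][150:350,150:500],s["img"][150:350,150:500]]))
E
```

```text
hit True [621.9  81.4 121.9] F [-0.2  0.7  6. ]
```

View pics/p5.png

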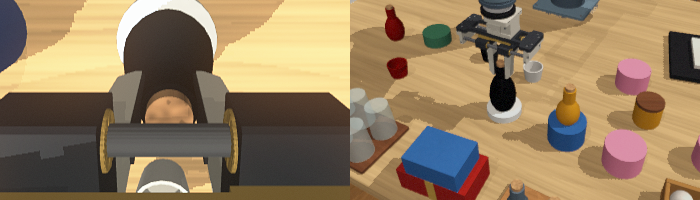

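The black flask rests on the white riser, centred (wrist crop (168,30)). I'll release it and go to the red flask.

```bash
python3 - <<'E'
from h import *
release()
s=robot.get_image("scene")
robot.move_linear([489.6,-414.5,225],speed=250)
pick(489.6,-414.5,82)
d=robot.get_image("wrist")
cv2.imwrite("pics/p6.png",np.hstack([d["img"][150:350,150:500],s["img"][150:350,150:500]]))
E
```

```text
t 26.2833
picked t 31.625 width mm 27.53425059119978
w 27.415875216136744 F [ 0.3 -0.  -3. ]
```

View pics/p6.png

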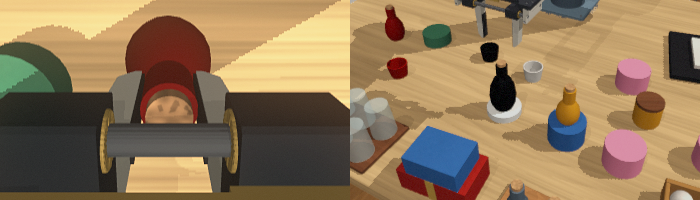

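The black flask stands (502,88), and the red flask is held upright.

```bash
python3 - <<'E'
from h import *
place(443.3,-279.8,82,40,safe=90)
d=robot.get_image("wrist");s=robot.get_image("scene")
cv2.imwrite("pics/p7.png",np.hstack([d["img"][150:350,150:500],s["img"][120:320,150:500]]))
E
```

```text
hit True [ 443.3 -279.7  121.8] F [-0.5  0.2  5.7]
```

View pics/p7.png

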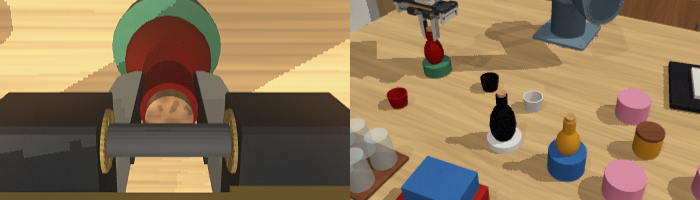

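The red flask rests on the green riser. I'll release it, then check all three from above with the wrist camera.

```bash
python3 - <<'E'
from h import *
release()
for i,p in enumerate([(385,-280,330),(560,80,330),(565,255,330)]):
    robot.move_linear(list(p),speed=250)
    d=robot.get_image("wrist"); cv2.imwrite(f"pics/c{i}.png",d["img"][:240]); np.save(f"c{i}.npy",d,allow_pickle=True)
    for z in(160,): print(i,proj(d,[(443.3,-279.8,z),(622,81.5,z),(630.6,258.2,z)][i]))
s=robot.get_image("scene");cv2.imwrite("pics/s9.png",s["img"]);print(robot.current_t())
cv2.imwrite("pics/c.png",np.hstack([cv2.imread(f"pics/c{i}.png")[:230,200:440] for i in range(3)]))
E
```

```text
t 37.9417
0 (np.float64(317.9404637167971), np.float64(120.21165836171615))
1 (np.float64(315.3511300342577), np.float64(116.49195661650351))
2 (np.float64(313.37189837390025), np.float64(113.27588322137642))
41.3833
```

View pics/c.png

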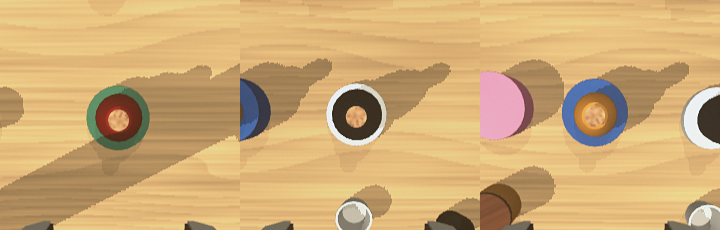

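View pics/s9.png

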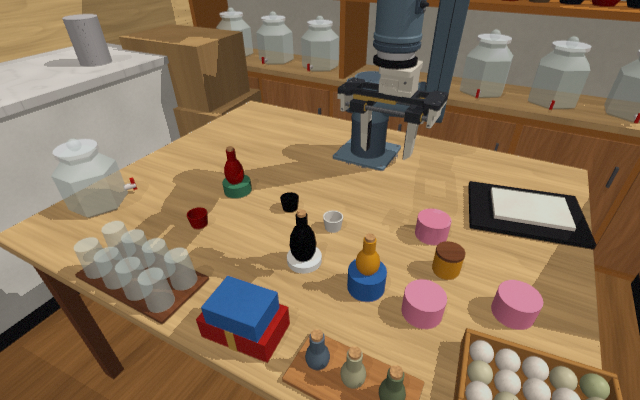

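The corks are at (318,120), (316,117) and (314,116). Predictions for centred flasks were (318,120), (315,116) and (313,113), so all agree within 3 px (about 2 mm). The cups and jar are at the same scene pixels as before.

```bash
python3 -c "
from bench import robot
print(robot.hand_in(),robot.current_t())"
```

```text
the job is handed in; nothing more can be done
the job is handed in; nothing more can be done
```

The job is done and handed in at about 41 s of the 96 s allowed. The ochre flask stands on the blue riser, the black on the white and the red on the green. I picked each flask up by its neck and lowered it slowly until it touched the riser, and only then let go.

**Last checks:**
- **Height:** each flask touched down with the TCP at 121.8–121.9 mm, against 122 expected, so the three tops should be level.
- **Centring:** wrist pictures from above put all three corks within about 3 px (about 2 mm) of the riser centres.
- **Upright:** in the last scene picture all three flasks stand upright.
- **Bystanders:** the cups and the jar are at the same pixels as at the start, judged by eye, and the gripper was clear of everything.

**One disagreement:** the first green riser mask was cut by a shadow and put the centre about 12 mm off. I measured it again with a wider mask and used that value, which two views gave within 1 mm of each other.

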